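# Pack the panel's fittings into the fitted tray

## Task

Pack the four aluminium fittings of the acrylic panel into the fitted wooden tray, each standing upright and flat on the felt in the recess cut for its outline: the wide round disc, the tall slim post, the slotted square clamp and the oblong bar. Set each one down rather than dropping it. The short post and the plain square block without a slot belong to another job: leave them standing where they are.

Things in the scene. Friction and masses are not known exactly. Their poses are not given: they have to be found in the camera images.
- disc: Wide round aluminium stand-off, a solid upright cylinder 56 mm in diameter and 40 mm tall, small dark screw hole in its top. Part of the panel's kit. Origin: centre of its underside, z up. About 0.2 kg. Like the others it stands on the table (thin dark pad), at least 85 mm from its neighbours centre to centre.
- post: Tall slim aluminium stand-off post, an upright cylinder 30 mm in diameter and 80 mm tall: the tallest of the fittings. Part of the kit. Origin: centre of its underside, z up. About 0.14 kg.
- clamp: Square aluminium edge clamp 46 x 46 mm and 40 mm tall with one open slot 10 mm wide and 22 mm deep across its top, running along its x. Part of the kit. Origin: centre of its underside, z up. x and y are square to its sides. About 0.17 kg. Can be gripped across either pair of sides.
- bar: Oblong aluminium bar 70 mm long (along its x), 22 mm wide (y) and 40 mm tall, two small dark screw holes in its top. Part of the kit. Origin: centre of its underside, z up. About 0.15 kg.
- short_post: Look-alike that stays: round aluminium post 30 mm in diameter like the tall one, but only 40 mm tall. Origin: centre of its underside, z up. Loose, about 0.08 kg.
- block: Look-alike that stays: square aluminium block 46 x 46 x 40 mm like the clamp, but solid, with a plain flat top and no slot. Origin: centre of its underside, z up. Loose, about 0.2 kg.
- nest_disc: Place of the wide disc: large round recess 72 mm in diameter, 10 mm deep, in a fixed plywood insert 100 x 100 x 16 mm. Origin: centre of the insert's underside, 6 mm above the table; recess floor 6 mm above the origin, insert's top 16 mm. x, y along its sides, z up. Four inserts lie two by two, in any order, in a fixed low wooden tray 222 mm square, rim 8 mm thick and 24 mm above the table.
- nest_post: Place of the tall post: small round recess 46 mm in diameter, 10 mm deep, in a fixed plywood insert 100 x 100 x 16 mm. Origin: centre of the insert's underside, 6 mm above the table; recess floor 6 mm above the origin, insert's top 16 mm. x, y along its sides, z up.
- nest_clamp: Place of the slotted clamp: square recess 62 x 62 mm, its sides along the insert's x and y, 10 mm deep, in a fixed plywood insert 100 x 100 x 16 mm. Origin: centre of the insert's underside, 6 mm above the table; recess floor 6 mm above the origin, insert's top 16 mm. x, y along its sides, z up.
- nest_bar: Place of the bar: oblong recess 86 mm along the insert's x and 40 mm along its y, 10 mm deep, in a fixed plywood insert 100 x 100 x 16 mm. Origin: centre of the insert's underside, 6 mm above the table; recess floor 6 mm above the origin, insert's top 16 mm. x, y along its sides, z up.
There are look-alikes about, which are no part of the job. What is shaped like the clamp but yellow is not meant. What is shaped like the post but pink is not meant.

How it is judged:
At the end, for the whole second after the job is handed in: Disc, post, clamp and bar each stand upright (within 0.1 rad) on the floor of their own recess (origin 2 to 9 mm above the insert's origin, within 16 mm of its centre), released and at rest; the short post and the plain block still stand within 20 mm of where they began (horizontal distance between disc and nest_disc below 0.016 m and z of disc in the frame of nest_disc between 0.002 and 0.009 m and angle between each of disc, post, clamp, bar's own z axis and vertical below 0.1 rad and linear speed of each of disc, post, clamp, bar, short_post, block below 0.02 m/s and angular speed of each of disc, post, clamp, bar below 0.2 rad/s and horizontal distance between post and nest_post below 0.016 m and z of post in the frame of nest_post between 0.002 and 0.009 m and horizontal distance between clamp and nest_clamp below 0.016 m and z of clamp in the frame of nest_clamp between 0.002 and 0.009 m and horizontal distance between bar and nest_bar below 0.016 m and z of bar in the frame of nest_bar between 0.002 and 0.009 m and distance of each of short_post, block from where it was at the start of the episode below 0.02 m and angle between each of short_post, block's own z axis and vertical below 0.2 rad); the robot touches nothing.
It fails at once if the short post is shifted more than 20 mm or tipped (distance of short_post from where it was at the start of the episode above 0.02 m or angle between short_post's own z axis and vertical above 0.4 rad).
It fails at once if the block is shifted more than 20 mm or tipped (distance of block from where it was at the start of the episode above 0.02 m or angle between block's own z axis and vertical above 0.4 rad).
It fails at once if a fitting of the kit is dropped or flung: moving faster than 0.7 m/s (a fall of some 25 mm) with no finger on it ((linear speed of disc above 0.7 m/s and contact force between the fingers and disc below 0.05 N) or (linear speed of post above 0.7 m/s and contact force between the fingers and post below 0.05 N) or (linear speed of clamp above 0.7 m/s and contact force between the fingers and clamp below 0.05 N) or (linear speed of bar above 0.7 m/s and contact force between the fingers and bar below 0.05 N)).
It also fails if it takes over 102 s, if anything falls off the work surface, if the arm or the gripper's body presses on something with over 40 N, if the wrist force passes 120 N, or if a joint passes its speed limit or range.

## Robot

A 6-joint arm with a two-finger parallel gripper is mounted at the origin on the work surface. World frame = base frame: x ahead of the robot, y to its left, z up, the work surface at z = 0. Lengths are in m, angles in rad, forces in N, time in s.
With the tool pointing down it reaches from about 0.35 to 0.775 m from the base axis. Payload 7.3 kg.
Tool frame: the origin (TCP) lies at the centre of the arm's flange, where the gripper is bolted on; the fingertips stand 178 mm ahead of it and the grasp point (between the pads) lies 159 mm ahead of it (tip_extent is the distance from the TCP to the fingertips, in m); z points along the fingers, y is the line along which they close (so a half turn about z gives the same grasp; the last joint's range is limited). The gripper opens to 92 mm and grips with 3 to 60 N. Pads are 19 mm wide; open, the fingers measure 130 mm over their backs; the gripper's body (75 mm by 190 mm) begins 47 mm behind the grasp point.
Start: joints at [0.956, 0.342, 1.524, -0, 1.275, -0.146], TCP at [0.237, 0.468, 0.405] pointing down, gripper open.
Joint ranges: [-2.53, 2.53], [-0.77, 2.02], [0.04, 2.7], [-1, 4.14], [0.28, 2.66], [-3.11, 3.11]. Speed limits (rad/s): [2.57, 2.57, 3.14, 3.14, 3.14, 3.14].

## Interface

Orientations are given as [roll, pitch, yaw] about the fixed x, y, z axes, in that order (R = Rz(yaw) Ry(pitch) Rx(roll)).
In Python, from cell import * gives the robot as it stands.
- The arm moves only by the tool arm_command, never from a script. Its arguments are lists of equal length, an entry for each row: "xyz": the shift along the world's x, y, z in mm, a list of three; "spin": the turn about the world's z in degrees. In form: {"xyz": [[tx, ty, tz], ...], "spin": [spin, ...]}. A call has 1 to 20 rows; each row shifts and turns the commanded pose from where the row before left it; what a row does not reach is not made up. A row lasts 1/10 s, in which the tool goes at most 50 mm and 8.59 degrees, less where a joint would pass 70% of its speed; a pose out of reach is approached as far as the arm can. A call with a gripper value outside its range is refused whole. "jaw" is the opening, from -1 (shut) to 1 (fully open), set as the call begins (left out, the last holds). The fingers move at their own pace and stop on an object; "squeeze" is the grip in N (left out, the last holds). Time passes only in rows, so rows that do not move let the fingers close. It gives the time, the measured TCP pose, the force, the opening and the grip force at its end, in the units of the state.
- observe(): the state, without advancing time (a new reading comes with each control period).
- read_camera(name): name is "side" or "top"; returns a dict with "img" (480x640x3 uint8, red, green, blue), "depth" (480x640 float32, m along the optical axis (not along the pixel's ray), 0 where there is no reading), "fx", "fy", "cx", "cy" (pixels), "world_from_camera" (4x4, takes a point from camera to world coordinates). Camera axes: x right, y up, looking along -z (the intrinsics and any distortion apply to the point x, -y, -z); pixel columns grow to the right and rows downward; lengths in m; the calibration is good to about 2 mm. A picture is of the moment at which its call begins.
- hand_in(): hands the job in; it is judged then, once.
The state is a dict: "time": time; "qpos": joint angles; "qvel": joint speeds; "joint_efforts": joint torques, N m; "tool_pos": TCP position; "tool_rot": TCP orientation; "contact_force": force on the tool from outside, world axes, zero at the start; "torque": the same for the moment, N m; "opening": finger opening in m; "grip_force": force on a finger pad.
Only numpy, scipy, OpenCV 4.12 (cv2) and the standard library are available. Lean on these libraries where they do the work, as an engineer would, in place of code of your own. Each camera call takes 0.05 s, during which the arm holds its last target. There are 200 camera calls.

## Working session

There is one attempt and no reset: what is moved stays moved. The work goes in short steps, Python scripts to look and compute and a tool call to move; the robot and the scene stay as the last step left them, time stands still between calls to the robot, and variables do not carry over. Pictures are saved under pics/ and viewed, at most 14 in all, crops included, and the job is handed in when it is done.

Besides the shell and the picture viewer there is one more tool, called after "Call:" as name([rows], argument=value, ...), one row to a line, values as JSON. arm_command: Moves the arm, as the interface text tells. Its arguments: {"type":"object","properties":{"xyz":{"type":"array","items":{"type":"array","items":{"type":"number"}}},"spin":{"type":"array","items":{"type":"number"}},"jaw":{"type":"number"},"squeeze":{"type":"number"}},"required":["xyz","spin"]}

```bash
mkdir -p pics; python3 - <<'E'
from cell import *
import cv2,numpy as np
print(observe())
for n in("top","side"):
    c=read_camera(n);cv2.imwrite(f"pics/{n}0.png",c["img"][:,:,::-1]);np.savez(f"{n}0.npz",**c)
    print(n,c["fx"],c["fy"],c["cx"],c["cy"],np.round(c["world_from_camera"],4).tolist(),[k for k in c],c["depth"].min(),c["depth"].max())
E
```

```text
{'time': 0.0, 'qpos': array([ 9.55978175e-01,  3.42743076e-01,  1.52502972e+00, -2.25975697e-05,
        1.27538465e+00, -1.46031035e-01]), 'qvel': array([-0.00026947, -0.00079318, -0.00043349,  0.00052367,  0.00033277,
       -0.00226434]), 'joint_efforts': array([-8.49002863e-04, -4.31245351e+01, -2.44217974e+01,  7.17921113e-02,
        5.61052572e-02, -1.39271883e-04]), 'tool_pos': array([0.23711674, 0.46825213, 0.40402975]), 'tool_rot': array([-3.14004138e+00, -2.06317925e-04,  2.67281197e+00]), 'contact_force': array([-0.49841364, -0.50077022, -0.32137854]), 'torque': array([-0.03095056, -0.00503896,  0.02225651]), 'grip_force': 0.0, 'opening': 0.09182480435539658}
top 461.9942012013872 461.9942012013872 322.2879685743734 246.0832896486721 [[0.0278, 0.9954, -0.0913, 0.3523], [-0.9993, 0.03, 0.0223, 0.1071], [0.0249, 0.0906, 0.9956, 1.1806], [0.0, 0.0, 0.0, 1.0]] ['img', 'depth', 'fx', 'fy', 'cx', 'cy', 'world_from_camera'] 0.0 1.2739371
side 438.39610821720265 438.39610821720265 318.527023152458 247.0224704696628 [[0.9556, 0.16, -0.2475, 0.2811], [-0.2946, 0.4985, -0.8153, -0.6012], [-0.0071, 0.852, 0.5235, 0.478], [0.0, 0.0, 0.0, 1.0]] ['img', 'depth', 'fx', 'fy', 'cx', 'cy', 'world_from_camera'] 0.0 3.1592774
```

View pics/top0.png

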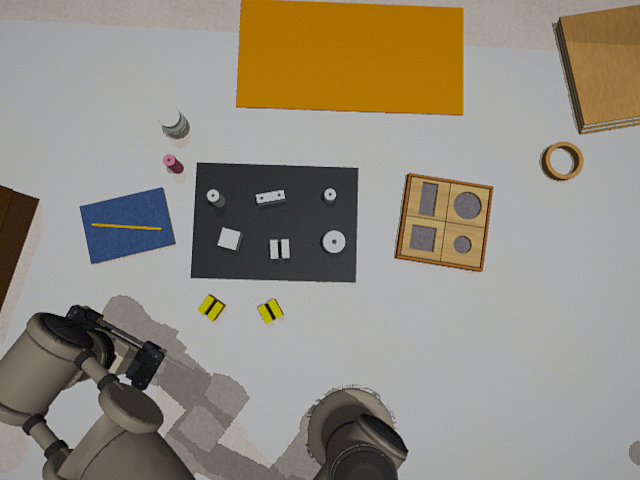

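View pics/side0.png

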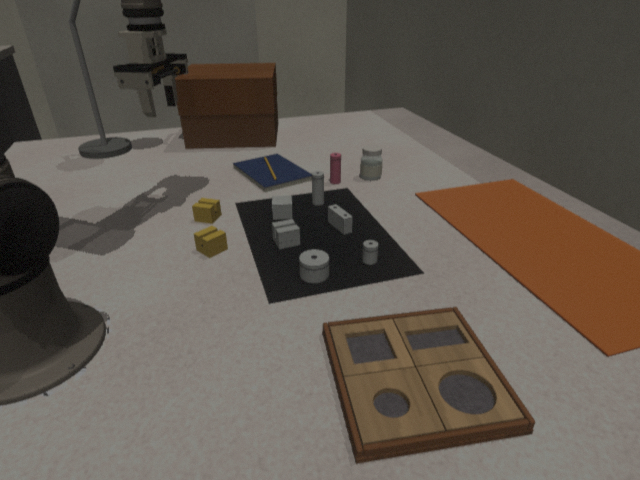

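The top view shows, on the mat, the tall post (214,197), bar (270,198), short post (330,195), block (229,239), clamp with slot (280,249) and disc (334,241). In the tray are the bar recess (429,199), disc recess (468,206), clamp recess (423,237) and post recess (462,244). The side view agrees: the post at (318,188) is tall and the one at (370,252) is short.

```bash
cat > h.py <<'E'
import numpy as np,cv2
def cast(c,uv,z):
    uv=np.atleast_2d(uv).astype(float);T=c["world_from_camera"]
    d=np.c_[(uv[:,0]-c["cx"])/c["fx"],-(uv[:,1]-c["cy"])/c["fy"],-np.ones(len(uv))]@T[:3,:3].T
    return T[:3,3]+d*((z-T[2,3])/d[:,2])[:,None]
def world(c):
    v,u=np.mgrid[:480,:640];D=c["depth"]
    p=np.stack([(u-c["cx"])/c["fx"]*D,-(v-c["cy"])/c["fy"]*D,-D],-1)
    return p@c["world_from_camera"][:3,:3].T+c["world_from_camera"][:3,3]
def fit(c,m,z,box):
    """largest blob of mask m in box -> outline cast on plane z -> min area rect"""
    x0,y0,x1,y1=box;mm=np.zeros(m.shape,np.uint8);mm[y0:y1,x0:x1]=m[y0:y1,x0:x1]
    k=max(cv2.findContours(mm,cv2.RETR_EXTERNAL,cv2.CHAIN_APPROX_NONE)[0],key=cv2.contourArea)
    p=cast(c,k[:,0],z)[:,:2]*1000
    M=cv2.moments(k);cen=cast(c,[[M["m10"]/M["m00"],M["m01"]/M["m00"]]],z)[0,:2]*1000
    r=cv2.minAreaRect(p.astype(np.float32));return cen,r
E
python3 - <<'E'
from h import *
c=dict(np.load("top0.npz"));s=dict(np.load("side0.npz"))
W=world(c);g=c["img"].astype(int).mean(2);mx=c["img"].max(2).astype(int);sat=mx-c["img"].min(2)
print("table z",[np.round(W[v,u],3).tolist() for u,v in((300,130),(540,300),(250,220),(300,265))])
for n,(u,v,h,r) in dict(post=(214,196,.08,14),bar=(270,198,.04,22),short=(330,195,.04,14),block=(229,239,.04,20),clamp=(280,249,.04,20),disc=(334,241,.04,20)).items():
    m=((W[...,2]>h-.012)&(g>90)).astype(np.uint8)
    cen,R=fit(c,m,h,(u-r,v-r,u+r,v+r)); mm=m[v-r:v+r,u-r:u+r]>0
    print(n,"z",np.median(W[v-r:v+r,u-r:u+r,2][mm]).round(4),cen.round(1),np.round(R[0],1),np.round(R[1],1),round(R[2],1))
for n,(u,v,r) in dict(nbar=(429,199,24),ndisc=(468,206,21),nclamp=(423,237,19),npost=(462,244,16)).items():
    m=(sat<50).astype(np.uint8)
    cen,R=fit(c,m,.012,(u-r,v-r,u+r,v+r))
    print(n,"z",W[v,u,2].round(4),cen.round(1),np.round(R[0],1),np.round(R[1],1),round(R[2],1))
# tray
m=((sat>50)).astype(np.uint8);cen,R=fit(c,m,.024,(385,160,510,285));print("tray",cen.round(1),R)
a=cv2.resize(c["img"][160:290,185:365],None,fx=4,fy=4)[:,:,::-1];cv2.imwrite("pics/crop.png",a)
E
```

```text
table z [[0.764, 0.148, 0.001], [0.338, -0.482, 0.001], [0.522, 0.268, -0.001], [0.41, 0.136, -0.001]]
post z 0.0803 [567.4 349. ] [567.3 348.4] [26.8 28.7] 1.9
bar z 0.0403 [577.4 215.2] [577.5 215.2] [21.4 70. ] 12.0
short z 0.0398 [587.5  66.4] [587.3  65.9] [26.7 26.9] 47.0
block z 0.0399 [468.3 313.2] [469.4 313. ] [45.8 48. ] 76.7
clamp z 0.04 [446.2 200.9] [446. 201.] [45.5 18.2] 5.9
disc z 0.0404 [468.9  53.6] [469.3  52.8] [52.4 54.7] 1.7
nbar z 0.0093 [ 589.6 -187.6] [ 589.6 -187.5] [39.5 85.9] 82.3
ndisc z 0.0146 [ 576.8 -289.6] [ 576.1 -289.7] [70.7 67.7] 0.1
nclamp z 0.0138 [ 488.  -174.3] [ 488.1 -174.5] [61.3 62.3] 82.5
npost z 0.0167 [ 474.8 -276.4] [ 474.4 -276.7] [44.  41.3] 0.1
tray [ 529.3 -227.7] ((530.5546875, -227.69436645507812), (222.45664978027344, 220.7198028564453), 82.551513671875)
```

View pics/crop.png

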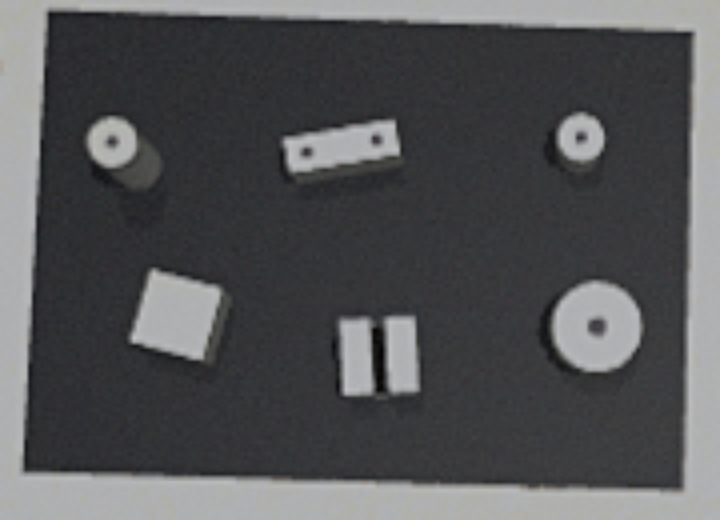

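The crop confirms the identities: the clamp with its dark slot is at crop (379,356), the plain block at (178,315), the tall post with its visible long flank at (112,142), and the short post at (580,138). The clamp fit caught only one half, so I'll refit it.

```bash
python3 - <<'E'
from h import *
c=dict(np.load("top0.npz"));W=world(c);g=c["img"].astype(int).mean(2)
m=((W[...,2]>.028)&(g>90)).astype(np.uint8)
m=cv2.morphologyEx(m,cv2.MORPH_CLOSE,np.ones((9,9),np.uint8))
print(fit(c,m,.04,(260,229,300,270)))
E
```

```text
(array([446.67755587, 187.12673241]), ((446.5470275878906, 187.2053985595703), (44.793888092041016, 46.95966720581055), 1.9691294431686401))
```

Call:
arm_command([
  [20,-28,-10],
  [20,-28,-10],
  [20,-28,-10],
  [20,-28,-10],
  [21,-28,-10],
  [21,-28,-10],
  [21,-28,-10],
  [21,-28,-10],
  [23,-28,-10],
  [22,-29,-14],
  [0,0,0],
  [0,0,0],
], spin=[3.2,3.2,3.2,3.2,3.2,3.2,3.2,3.2,3.2,3.2,0,0], jaw=1, squeeze=30)

```text
time: 1.3
tool_pos: [0.4463, 0.1868, 0.3002]
tool_rot: [3.141, -0.002, -3.055]
contact_force: [-0.1, -0.2, 0.1]
opening: 0.0915
grip_force: 0.0
```

Call:
arm_command([
  [0,0,-20],
  [0,0,-25],
  [0,0,-25],
  [0,0,-20],
  [0,0,-10],
  [0,0,-5],
  [0,0,0],
], spin=[0,0,0,0,0,0,0])

```text
time: 2.0
tool_pos: [0.446, 0.1879, 0.1959]
tool_rot: [3.141, -0.0, -3.051]
contact_force: [0.2, 0.7, 0.4]
opening: 0.0916
grip_force: 0.0
```

Call:
arm_command([
  [0,0,0],
  [0,0,0],
  [0,0,0],
  [0,0,0],
  [0,0,0],
  [0,0,0],
  [0,0,0],
  [0,0,0],
], spin=[0,0,0,0,0,0,0,0], jaw=-1)

```text
time: 2.8
tool_pos: [0.4462, 0.1874, 0.1958]
tool_rot: [3.141, 0.0, -3.052]
contact_force: [0.5, 1.4, 2.0]
opening: 0.0459
grip_force: 30.0
```

Call:
arm_command([
  [0,0,15],
  [0,0,30],
  [0,0,35],
  [0,0,35],
  [4,-20,0],
  [4,-36,0],
  [4,-36,0],
  [4,-36,0],
  [4,-36,0],
  [4,-36,0],
  [4,-36,0],
  [4,-36,0],
  [4,-36,0],
  [5,-36,0],
  [0,-16,0],
  [0,0,0],
  [0,0,0],
  [0,0,0],
], spin=[0,0,0,0,0,0,-1.6,-1.6,-1.6,-1.6,-1.6,-1.6,-1.6,-1.5,0,0,0,0])

```text
time: 4.6
tool_pos: [0.487, -0.1713, 0.3105]
tool_rot: [3.141, -0.001, 3.011]
contact_force: [0.3, 0.2, -2.4]
opening: 0.0459
grip_force: 30.0
```

Call:
arm_command([
  [0,-1,-20],
  [0,0,-25],
  [0,0,-25],
  [0,0,-15],
  [0,0,-8],
  [0,0,-4],
  [0,0,-3],
  [0,0,-2],
  [0,0,0],
  [0,0,0],
], spin=[0,0,0,0,0,0,0,0,0,0])

```text
time: 5.6
tool_pos: [0.4873, -0.1737, 0.2092]
tool_rot: [-3.141, 0.001, 3.01]
contact_force: [-0.1, 0.3, -2.2]
opening: 0.0457
grip_force: 30.0
```

Call:
arm_command([
  [0,0,-1],
  [0,0,-1],
  [0,0,0],
  [0,0,0],
], spin=[0,0,0,0])

```text
time: 6.0
tool_pos: [0.4873, -0.1737, 0.2078]
tool_rot: [-3.141, 0.001, 3.01]
contact_force: [-1.2, 0.6, 6.9]
opening: 0.0459
grip_force: 30.0
```

Call:
arm_command([
  [0,0,0],
  [0,0,0],
  [0,0,0],
  [0,0,0],
  [0,0,20],
  [0,0,35],
  [0,0,35],
], spin=[0,0,0,0,0,0,0], jaw=0.6)

```text
time: 6.7
tool_pos: [0.487, -0.1736, 0.2972]
tool_rot: [3.141, -0.002, 3.01]
contact_force: [0.3, -0.6, -0.5]
opening: 0.0736
grip_force: 0.0
```

Call:
arm_command([
  [9,30,0],
  [9,39,0],
  [9,39,0],
  [9,39,0],
  [9,39,0],
  [9,39,0],
  [9,39,0],
  [9,39,0],
  [9,39,0],
  [9,39,0],
  [0,8,0],
  [0,0,0],
  [0,0,0],
], spin=[-6,-7,-7,-7,-7,-7,-7,-7,-7,-7,-1.5,0,0])

```text
time: 8.0
tool_pos: [0.577, 0.2151, 0.2964]
tool_rot: [-3.141, 0.0, 1.781]
contact_force: [0.4, -0.3, 0.4]
opening: 0.0734
grip_force: 0.0
```

```bash
python3 - <<'E'
from cell import *
import cv2,numpy as np
from h import *
c=read_camera("side");a=c["img"][290:470,300:540];cv2.imwrite("pics/s1.png",cv2.resize(a,None,fx=3,fy=3)[:,:,::-1])
o=observe();print(o["tool_pos"],o["tool_rot"],o["opening"])
E
```

```text
[0.57709461 0.2145886  0.29653052] [-3.14095829e+00  3.14592341e-04  1.77952956e+00] 0.07360796381058073
```

View pics/s1.png

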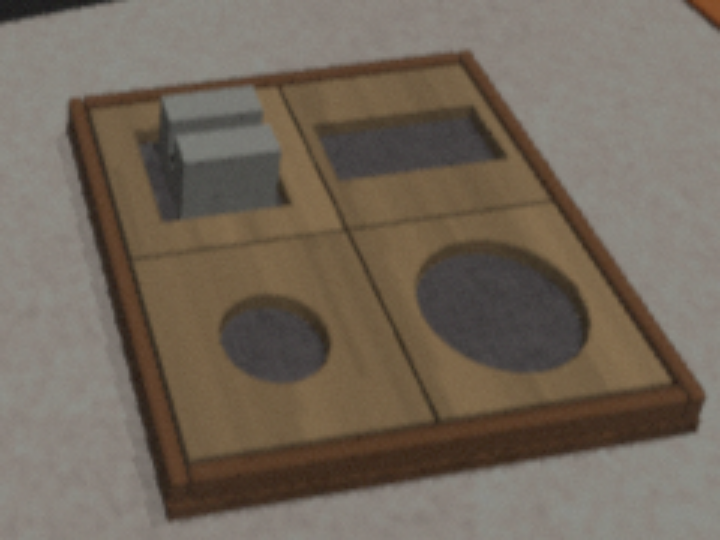

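The crop shows the clamp seated in its square recess at (220,155); the other recesses are still empty. Next is the bar.

Call:
arm_command([
  [0,0,-20],
  [0,0,-25],
  [0,0,-25],
  [0,0,-18],
  [0,0,-9],
  [0,0,-4],
  [0,0,0],
], spin=[0,0,0,0,0,0,0])

```text
time: 8.75
tool_pos: [0.5774, 0.2149, 0.1959]
tool_rot: [3.141, 0.0, 1.779]
contact_force: [0.4, -0.0, 0.4]
opening: 0.0734
grip_force: 0.0
```

Call:
arm_command([
  [0,0,0],
  [0,0,0],
  [0,0,0],
  [0,0,0],
  [0,0,0],
  [0,0,0],
  [0,0,0],
  [0,0,0],
], spin=[0,0,0,0,0,0,0,0], jaw=-1)

```text
time: 9.55
tool_pos: [0.5773, 0.2154, 0.1958]
tool_rot: [3.141, -0.0, 1.779]
contact_force: [1.1, 0.4, 0.5]
opening: 0.022
grip_force: 30.0
```

```bash
python3 - <<'E'
from cell import *
from h import *
c=read_camera("top");W=world(c);g=c["img"].astype(int).mean(2);im=c["img"].astype(int);sat=im.max(2)-im.min(2)
m=((W[...,2]>.036)&(sat<50)).astype(np.uint8)
m=cv2.morphologyEx(m,cv2.MORPH_CLOSE,np.ones((9,9),np.uint8))
print(fit(c,m,.052,(395,205,450,265)))
E
```

```text
(array([ 487.42881786, -174.51867851]), ((487.510986328125, -174.39161682128906), (49.11418151855469, 48.0299186706543), 82.24466705322266))
```

Call:
arm_command([
  [0,0,15],
  [0,0,30],
  [0,0,35],
  [0,0,35],
  [1,-20,0],
  [1,-36,0],
  [1,-36,0],
  [1,-36,0],
  [1,-36,0],
  [1,-36,0],
  [1,-36,0],
  [1,-36,0],
  [1,-36,0],
  [1,-36,0],
  [1,-36,0],
  [1,-21,0],
  [0,0,0],
  [0,0,0],
  [0,0,0],
], spin=[0,0,0,0,3,6.5,6.5,6.5,6.5,6.5,6.5,6.5,6.5,6.5,6.5,2.5,0,0,0])

```text
time: 11.5
tool_pos: [0.5891, -0.1846, 0.3111]
tool_rot: [3.141, -0.0, 3.01]
contact_force: [0.6, 0.6, -0.9]
opening: 0.0217
grip_force: 30.0
```

Call:
arm_command([
  [0,0,-20],
  [0,0,-25],
  [0,0,-25],
  [0,0,-15],
  [0,0,-8],
  [0,0,-4],
  [0,0,-3],
  [0,0,-2],
  [0,0,-1],
  [0,0,0],
  [0,0,0],
], spin=[0,0,0,0,0,0,0,0,0,0,0])

```text
time: 12.6
tool_pos: [0.5892, -0.1857, 0.2081]
tool_rot: [-3.142, 0.001, 3.01]
contact_force: [0.0, 0.9, -1.2]
opening: 0.0218
grip_force: 30.0
```

Call:
arm_command([
  [0,0,-1],
  [0,0,0],
], spin=[0,0])

```text
time: 12.8
tool_pos: [0.5893, -0.1857, 0.2077]
tool_rot: [-3.141, 0.001, 3.01]
contact_force: [-0.7, 0.6, 5.1]
opening: 0.0218
grip_force: 30.0
```

Call:
arm_command([
  [0,0,0],
  [0,0,0],
  [0,0,0],
  [0,0,0],
  [0,0,20],
  [0,0,35],
  [0,0,35],
], spin=[0,0,0,0,0,0,0], jaw=0.2)

```text
time: 13.5
tool_pos: [0.589, -0.1856, 0.2971]
tool_rot: [3.141, -0.002, 3.01]
contact_force: [0.6, 0.3, 0.1]
opening: 0.0551
grip_force: 0.0
```

Call:
arm_command([
  [-15,30,0],
  [-15,30,0],
  [-15,30,0],
  [-15,30,0],
  [-15,30,0],
  [-15,30,0],
  [-15,30,0],
  [-15,29,0],
  [0,0,0],
  [0,0,0],
], spin=[0,0,0,0,0,0,0,0,0,0], jaw=1)

```text
time: 14.5
tool_pos: [0.4692, 0.0538, 0.297]
tool_rot: [-3.142, 0.001, 3.011]
contact_force: [1.0, 0.8, 0.9]
opening: 0.0917
grip_force: 0.0
```

```bash
python3 - <<'E'
from cell import *
import cv2
from h import *
c=read_camera("side");a=c["img"][220:470,230:540];cv2.imwrite("pics/s2.png",cv2.resize(a,None,fx=2,fy=2)[:,:,::-1])
o=observe();print(o["tool_pos"],o["tool_rot"],o["opening"])
E
```

```text
[0.46956563 0.05318466 0.29696579] [-3.14152253e+00  1.03075048e-03  3.01014376e+00] 0.09145292448694864
```

View pics/s2.png

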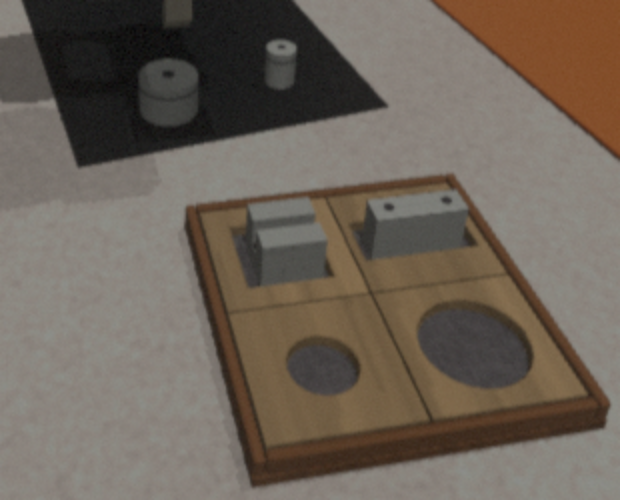

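The bar is seated in its recess at (415,225), next to the clamp at (287,245). The disc at (168,92) lies under the gripper.

Call:
arm_command([
  [0,0,-20],
  [0,0,-25],
  [0,0,-25],
  [0,0,-18],
  [0,0,-9],
  [0,0,-5],
  [0,0,0],
], spin=[0,0,0,0,0,0,0])

```text
time: 15.25
tool_pos: [0.4695, 0.0529, 0.1946]
tool_rot: [3.142, -0.0, 3.009]
contact_force: [0.2, 0.3, -0.4]
opening: 0.0919
grip_force: 0.0
```

Call:
arm_command([
  [0,0,0],
  [0,0,0],
  [0,0,0],
  [0,0,0],
  [0,0,0],
  [0,0,0],
  [0,0,0],
  [0,0,0],
], spin=[0,0,0,0,0,0,0,0], jaw=-1)

```text
time: 16.05
tool_pos: [0.4693, 0.0534, 0.195]
tool_rot: [3.141, 0.0, 3.01]
contact_force: [-1.1, 1.8, 5.2]
opening: 0.0553
grip_force: 30.0
```

Call:
arm_command([
  [0,0,15],
  [0,0,30],
  [0,0,35],
  [0,0,35],
  [7,-21,0],
  [10,-32,0],
  [10,-32,0],
  [10,-32,0],
  [10,-32,0],
  [10,-32,0],
  [10,-32,0],
  [10,-32,0],
  [10,-32,0],
  [10,-32,0],
  [10,-32,0],
  [0,0,0],
  [0,0,0],
  [0,0,0],
  [0,0,0],
], spin=[0,0,0,0,0,0,0,0,0,0,0,0,0,0,0,0,0,0,0])

```text
time: 17.95
tool_pos: [0.5761, -0.2866, 0.3096]
tool_rot: [3.141, -0.001, 3.011]
contact_force: [-0.3, 0.6, -0.9]
opening: 0.0554
grip_force: 30.0
```

Call:
arm_command([
  [0,0,-20],
  [0,0,-25],
  [0,0,-25],
  [0,0,-15],
  [0,0,-7],
  [0,0,-4],
  [0,0,-3],
  [0,0,-2],
  [0,0,-1],
  [0,0,0],
  [0,0,0],
], spin=[0,0,0,0,0,0,0,0,0,0,0])

```text
time: 19.05
tool_pos: [0.5762, -0.2877, 0.2081]
tool_rot: [-3.141, 0.001, 3.01]
contact_force: [0.5, 0.2, -1.1]
opening: 0.0554
grip_force: 30.0
```

Call:
arm_command([
  [0,0,-1],
  [0,0,-0.5],
  [0,0,0],
], spin=[0,0,0])

```text
time: 19.35
tool_pos: [0.5763, -0.2877, 0.207]
tool_rot: [-3.141, 0.001, 3.01]
contact_force: [-1.1, 1.0, 4.9]
opening: 0.0552
grip_force: 30.0
```

Call:
arm_command([
  [0,0,0],
  [0,0,0],
  [0,0,0],
  [0,0,0],
  [0,0,20],
  [0,0,35],
  [0,0,35],
  [0,0,20],
  [0,0,0],
], spin=[0,0,0,0,0,0,0,0,0], jaw=0.7)

```text
time: 20.25
tool_pos: [0.5768, -0.288, 0.3199]
tool_rot: [-3.139, 0.006, 3.01]
contact_force: [-0.0, -0.6, 0.9]
opening: 0.0782
grip_force: 0.0
```

Call:
arm_command([
  [0,36,0],
  [0,40,0],
  [0,40,0],
  [0,40,0],
  [0,40,0],
  [0,40,0],
  [0,40,0],
  [-3,40,0],
  [-3,40,0],
  [-3,40,0],
  [0,40,0],
  [0,40,0],
  [0,40,0],
  [0,40,0],
  [0,40,0],
  [0,40,0],
  [0,0,0],
  [0,0,0],
  [0,0,0],
], spin=[0,0,0,0,0,0,0,0,0,0,0,0,0,0,0,0,0,0,0])

```text
time: 22.15
tool_pos: [0.5672, 0.3474, 0.3152]
tool_rot: [-3.14, -0.001, 3.009]
contact_force: [0.2, -0.6, 0.0]
opening: 0.0784
grip_force: 0.0
```

```bash
python3 - <<'E'
from cell import *
import cv2
from h import *
c=read_camera("side");a=c["img"][120:470,230:540];cv2.imwrite("pics/s3.png",cv2.resize(a,None,fx=1.7,fy=1.7)[:,:,::-1])
o=observe();print(o["tool_pos"],o["tool_rot"],o["opening"])
E
```

```text
[0.56740501 0.34711763 0.31556931] [-3.14065798e+00 -9.84571927e-04  3.00830917e+00] 0.07803727312011444
```

View pics/s3.png

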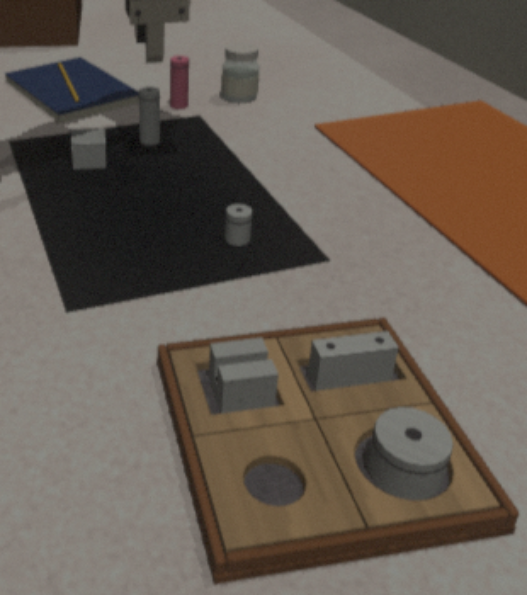

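The disc is seated at (413,455), and the tall post at (149,117) lies under the gripper.

Call:
arm_command([
  [0,1.5,-20],
  [0,0,-25],
  [0,0,-25],
  [0,0,-15],
  [0,0,-6],
  [0,0,-2],
  [0,0,0],
], spin=[0,0,0,0,0,0,0])

```text
time: 22.9
tool_pos: [0.5676, 0.3497, 0.224]
tool_rot: [3.141, 0.001, 3.009]
contact_force: [-0.1, -0.1, 0.5]
opening: 0.0782
grip_force: 0.0
```

Call:
arm_command([
  [0,0,0],
  [0,0,0],
  [0,0,0],
  [0,0,0],
  [0,0,0],
  [0,0,0],
  [0,0,0],
  [0,0,0],
], spin=[0,0,0,0,0,0,0,0], jaw=-1)

```text
time: 23.7
tool_pos: [0.5672, 0.3499, 0.2232]
tool_rot: [3.141, 0.0, 3.01]
contact_force: [-0.6, 0.8, 0.2]
opening: 0.0296
grip_force: 30.0
```

Call:
arm_command([
  [0,0,15],
  [0,0,30],
  [0,0,35],
  [0,0,30],
  [0,-20,0],
  [-5,-35,0],
  [-5,-38,0],
  [-6,-38,0],
  [-6,-38,0],
  [-6,-38,0],
  [-6,-38,0],
  [-6,-38,0],
  [-6,-38,0],
  [-6,-38,0],
  [-6,-38,0],
  [-6,-38,0],
  [-6,-38,0],
  [-6,-38,0],
  [-6,-38,0],
  [-6,-38,0],
], spin=[0,0,0,0,0,0,0,0,0,0,0,0,0,0,0,0,0,0,0,0])

```text
time: 25.7
tool_pos: [0.4786, -0.2386, 0.3343]
tool_rot: [-3.141, 0.001, 3.01]
contact_force: [0.6, 0.1, -1.3]
opening: 0.0295
grip_force: 30.0
```

Call:
arm_command([
  [-5,-38,0],
  [0,-38,0],
  [0,0,0],
  [0,0,0],
  [0,0,0],
], spin=[0,0,0,0,0])

```text
time: 26.2
tool_pos: [0.4741, -0.3122, 0.3335]
tool_rot: [3.141, -0.0, 3.01]
contact_force: [1.5, -0.0, -1.6]
opening: 0.0295
grip_force: 30.0
```

Call:
arm_command([
  [0,20,0],
  [0,17,0],
  [0,0,0],
  [0,0,0],
  [0,0,0],
], spin=[0,0,0,0,0])

```text
time: 26.7
tool_pos: [0.4744, -0.2761, 0.3335]
tool_rot: [-3.141, 0.001, 3.01]
contact_force: [-0.8, 0.1, -1.6]
opening: 0.0296
grip_force: 30.0
```

Call:
arm_command([
  [0,0,-20],
  [0,0,-25],
  [0,0,-25],
  [0,0,-13],
  [0,0,-6],
  [0,0,-4],
  [0,0,-2],
  [0,0,-2],
  [0,0,0],
  [0,0,0],
], spin=[0,0,0,0,0,0,0,0,0,0])

```text
time: 27.7
tool_pos: [0.4743, -0.2762, 0.2367]
tool_rot: [-3.141, 0.001, 3.01]
contact_force: [-1.2, 0.3, -1.9]
opening: 0.0295
grip_force: 30.0
```

Call:
arm_command([
  [0,0,-1],
  [0,0,-0.7],
  [0,0,0],
], spin=[0,0,0])

```text
time: 28.0
tool_pos: [0.4743, -0.2762, 0.2352]
tool_rot: [-3.141, 0.001, 3.01]
contact_force: [-0.9, 0.6, 5.0]
opening: 0.0292
grip_force: 30.0
```

Touching down on the felt at the expected height; releasing and retreating.

Call:
arm_command([
  [0,0,0],
  [0,0,0],
  [0,0,0],
  [0,0,0],
  [0,0,20],
  [0,0,30],
  [0,0,30],
  [0,0,30],
  [0,0,30],
  [0,30,0],
  [0,40,0],
  [0,40,0],
  [0,40,0],
  [0,40,0],
  [0,40,0],
  [0,30,0],
  [0,0,0],
  [0,0,0],
], spin=[0,0,0,0,0,0,0,0,0,0,0,0,0,0,0,0,0,0], jaw=0.2)

```text
time: 29.8
tool_pos: [0.4742, -0.0158, 0.3746]
tool_rot: [-3.141, 0.0, 3.011]
contact_force: [-0.1, -0.2, 0.3]
opening: 0.0551
grip_force: 0.0
```

```bash
python3 - <<'E'
from cell import *
from h import *
c=read_camera("side");a=c["img"][120:470,230:540];cv2.imwrite("pics/s4.png",cv2.resize(a,None,fx=1.7,fy=1.7)[:,:,::-1])
c=read_camera("top");cv2.imwrite("pics/t4.png",c["img"][:,:,::-1])
W=world(c);im=c["img"].astype(int);sat=im.max(2)-im.min(2)
for n,h,b in(("post",.092,(440,215,490,265)),("disc",.052,(445,180,495,235)),("bar",.052,(405,170,450,222)),("clamp",.052,(400,215,445,262))):
    m=cv2.morphologyEx(((W[...,2]>h-.014)&(sat<50)).astype(np.uint8),cv2.MORPH_CLOSE,np.ones((9,9),np.uint8))
    try:
        x0,y0,x1,y1=b;z=W[y0:y1,x0:x1,2][m[y0:y1,x0:x1]>0];cen,R=fit(c,m,h,b);print(n,cen.round(1),np.round(R[1],1),round(R[2],1),np.median(z).round(4))
    except Exception as e: print(n,e)
E
```

```text
post [ 473.7 -275.9] [26.4 31.6] 1.7 0.0952
disc [ 573.2 -274.1] [98.3 95.6] 0.2 0.0532
bar [ 574.  -172.8] [105.9 110.2] 0.7 0.5552
clamp [ 490.7 -161.8] [115.7 109.8] 0.7 0.5465
```

View pics/s4.png

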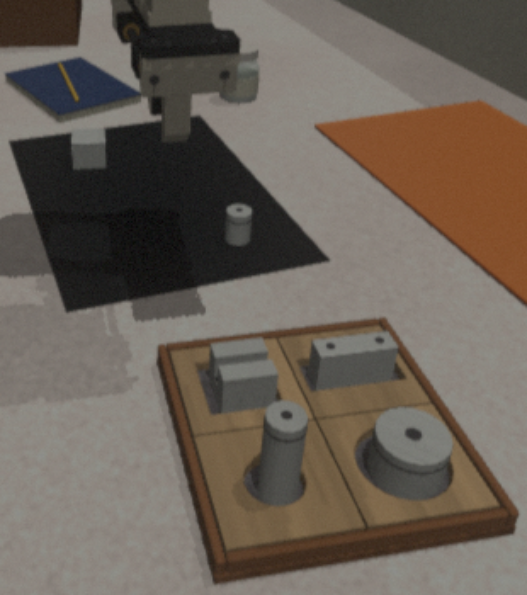

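View pics/t4.png

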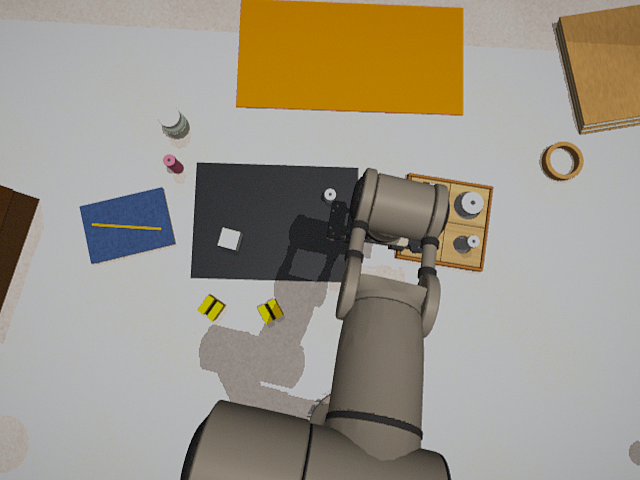

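All four fittings stand in their recesses in the side crop: clamp (243,372), bar (353,360), post (285,452) and disc (413,450). The short post and block are unmoved at top-view (330,195) and (229,239), and the arm is clear.

```bash
python3 -c "
from cell import *
print(hand_in())"
```

```text
the job is handed in; nothing more can be done
None
```

I handed the job in with the disc, post, clamp and bar each standing in its own recess and the short post and block where they began; the hand-in gave no verdict.

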